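# Seat the cleaning comb in the vegetable slicer

## Robot

A 7-joint arm with a two-finger parallel gripper is mounted at the origin on the work surface. World frame = base frame: x ahead of the robot, y to its left, z up, the work surface at z = 0. Lengths are in m, angles in rad, forces in N, time in s.
With the tool pointing down it reaches from about 0.4 to 0.9 m from the base axis. Payload 5.5 kg.
Tool frame: the origin (TCP) lies midway between the tips of the shut fingers; the grasp point (between the pads) lies 19 mm behind it; z points along the fingers, y is the direction in which the jaws open and shut (so a half turn about z gives the same grasp; the last joint's range is limited). The gripper opens to 92 mm and grips with 3 to 60 N. Pads are 19 mm wide; open, the fingers measure 130 mm over their backs; the gripper's body (75 mm by 190 mm) begins 47 mm behind the grasp point.
Start: joints at [1.548, 0.501, -0.427, 1.55, 0.221, 1.138, -0.21], TCP at [0.183, -0.624, 0.227] pointing down, gripper open.
Joint ranges: [-2.88, 2.88], [-0.31, 2.03], [-1.54, 1.56], [0.2, 2.42], [-1.41, 4.55], [0.19, 2.02], [-2.57, 2.57]. Speed limits (rad/s): [2.57, 2.57, 3.14, 3.14, 3.14, 3.14, 3.14].

## Interface

Orientations are given as a rotation vector (axis times angle).
In Python, from plant import telemetry, optics, job gives the robot as it stands. The module is installed in compiled form; this text tells all that it offers.
- The arm moves only by the tool drive_tool, never from a script. Its argument "moves" is a list of rows, each an object of numbers: "x", "y", "z": the shift along the tool's x, y, z each as a share of 0.04 m, from -1 to 1; "rx", "ry", "rz": the turn, a rotation vector about the tool's x, y, z each as a share of 0.1 rad, from -1 to 1; "claw": the closure, from -1 (fully open) to 1 (shut). In form: [{"x": .., "y": .., "z": .., "rx": .., "ry": .., "rz": .., "claw": ..}, ...]. A call has 1 to 12 rows; each row shifts and turns the pose as measured when the row begins, along the tool's axes as they then stand; what a row does not reach is not made up. A row lasts 1/10 s, in which the tool goes at most 50 mm and 8.59 degrees, less where a joint would pass 70% of its speed; a pose out of reach is approached as far as the arm can. A call with a number of a shift or a turn outside -1 to 1 is refused whole. A call with a gripper value outside its range is refused whole. The fingers move at their own pace and stop on an object; the grip force is fixed at half the most. Time passes only in rows, so rows that do not move let the fingers close. It gives the time, the measured TCP pose, the force and the opening at its end, in the units of the state.
- telemetry.sense(): the state, without advancing time (a new reading comes with each control period).
- optics.get_image(name): name is "scene" or "side" or "wrist"; returns the picture (400x640x3 uint8, blue, green, red); there is no depth.
- optics.camera_params(name): a dict with "fov_y" (degrees; the focal length in pixels is half the picture's height over the tangent of half this angle, whatever the lens; pixels are square), "cx", "cy" (the principal point, pixels), "position" and "orientation" of the camera in the world. Camera axes: x right, y down, z forward; pixel columns grow to the right and rows downward; lengths in m; the calibration is good to about 2 mm. The wrist camera is an equidistant fisheye: a pixel r from the principal point sees the ray r / f radians off the axis. A picture is of the moment at which its call begins: read the wrist's pose just before it. camera_params takes no time and is no camera call; for the wrist camera it gives the pose at the moment of the call.
- job.sign_off(): hands the job in, once; it reports no verdict.
The state is a dict: "time": time; "q": joint angles; "qd": joint speeds; "effort": joint torques, N m; "tool_pos": TCP position; "eef_rot": TCP orientation; "force": force on the tool from outside, world axes, zero at the start; "wrist_torque": the same for the moment, N m; "grip_width": opening from 0.0 (shut) to 1.0 (fully open).
Only numpy, scipy, OpenCV 4.12 (cv2) and the standard library are available. Lean on these libraries where they do the work, as an engineer would, in place of code of your own. Each camera call takes 0.05 s, during which the arm holds its last target.

## Task

Take the blue cleaning comb from the tray by its yellow handle and lower it upright into the slicer so that every tooth goes into its own slot between the blades, then press it fully home until its back plate rests on the blades, and let go. The blade cartridge may sit a few millimetres off to either side, so feel for the slots gently: never push the comb against the slicer with more than about 30 N, and leave the other things where they are.

Things in the scene. Friction and masses are not known exactly. Their poses are not given: they have to be found in the camera images.
- comb_grip (a point): Centre of the yellow handle block of the blue cleaning comb, which starts standing on its teeth in the tray. Block 22 mm (x) by 44 mm (y) by 50 mm high (grasp it across the 44 mm), on a blue back plate 44 (x) by 92 (y) by 8 mm thick whose underside is 33 mm below this point. x: along each tooth's length, y: along the row, z up. Same after a half turn. 0.15 to 0.3 kg.
- comb_tips (a point): Centre of the comb's row of tooth tips, 55 mm straight below comb_grip, same axes. Seven flat teeth under the back plate at a pitch of 12 mm along y, each 7 mm thick (y), 30 mm long (x), reaching 22 mm below the plate.
- slicer: The vegetable slicer: a green frame fixed to the table, 100 mm (x) by 142 mm (y), with a low black bar on its far (+x) side. Origin at the centre of its underside on the table; y runs across the row of blades, z up. When the comb is home its back plate rests on the blade tops and comb_grip is 107 mm above this origin, the teeth 22 mm deep.
- blade_tops (a point): Centre of the slicer frame at the height of the blade tops, 74 mm above its origin (its highest part). In the frame sits an orange cartridge, 54 mm (x) by 101 mm (y), with six steel blades: 7 slots open at the top, pitch 12 mm along y, each 8.6 mm wide (y), 38 mm long (x). The cartridge is centred in x but sits up to 5 mm off this point to either side along y, not measured.
- slot_feel (a point): Same point as blade_tops: how it feels. Teeth that miss the slots stand on the blade tops (or cartridge ends); slid along y under a few newtons they lose that load once over the slots. Sideways the cartridge yields only above 40 N; downward it rests on rubber mounts that give about 1 mm for each 4 N and spring back.
- stripper_rest (a point): Centre of the frame 11 mm below the blade tops, where white stripper fingers stand in the slots, 10 to 12 mm below the blade tops. No spring: they slide down stiffly at about 7 N (more when fast) when the teeth press on them and stay there. The comb's own weight does not bring it home: it must be pressed until the plate meets the blades, a firmer stop (4 N per mm).
- tray: Shallow metal tray fixed to the table, 200 mm (x) by 250 mm (y), 18 mm high, floor 4 mm thick; origin at the centre of its underside. The comb stands in it near the middle.
- cutter_ring: bystander: steel ring cutter, 44 mm across, 28 mm high, standing in a corner of the tray; origin at its underside
- jar: bystander: amber jar, 68 mm across, 85 mm high; origin at its underside
- shaker: bystander: white shaker, 36 mm across, 65 mm high; origin at its underside
- mug: bystander: blue mug, 72 mm across, 85 mm high; origin at its underside
- beaker: bystander: clear beaker, 68 mm across, 95 mm high; origin at its underside
Things that resemble listed ones, but are neither listed nor needed, are in the scene too. Of the things shaped like the part that bears comb_grip, the blue one is meant.

How it is judged:
On the way:
1. the comb is lifted clear of the tray (height (world z) of comb_grip above 0.1 m), for 0.2 s.
At the end, for the whole second after the job is handed in: The comb stands in the slicer, upright (within 0.05 rad) and in line with it (within 0.1 rad), its handle centre within 8.5 mm of the slicer's centre in x and y and at most 109.5 mm above the slicer's origin (home is 107 mm, so no more than 2.5 mm proud; lower than 103 mm is not possible), at rest (z of comb_grip in the frame of slicer between 0.103 and 0.1095 m and x of comb_grip in the frame of slicer between -0.0085 and 0.0085 m and y of comb_grip in the frame of slicer between -0.0085 and 0.0085 m and angle between the y axis of comb_grip and the y axis of slicer, either way round below 0.1 rad and angle between comb_grip's own z axis and vertical below 0.05 rad and linear speed of comb below 0.01 m/s); the robot touches nothing.
It fails at once if the comb is pushed against the slicer with more than 32 N (contact force between comb and slicer above 32 N).
It fails at once if the fingers or arm push the slicer with more than 32 N (contact force between any of the fingers, the arm and slicer above 32 N).
It fails at once if another thing is shifted by more than 30 mm (distance of any of cutter_ring, jar, shaker, mug, beaker from where it was at the start of the episode above 0.03 m).
It also fails if it takes over 54 s, if anything falls off the work surface, if the arm or the gripper's body presses on something with over 40 N, if the wrist force passes 120 N, or if a joint passes its speed limit or range.

## Working session

There is one attempt and no reset: what is moved stays moved. The work goes in short steps, Python scripts to look and compute and a tool call to move; the robot and the scene stay as the last step left them, time stands still between calls to the robot, and variables do not carry over. Pictures are saved under pics/ and viewed, and the job is handed in when it is done.

Besides the shell and the picture viewer there is one more tool, called as name(argument=value, ...) on one line, values as JSON. drive_tool: Moves the arm, as the interface text tells. Its arguments: {"type":"object","properties":{"moves":{"type":"array","items":{"type":"object","properties":{"x":{"type":"number"},"y":{"type":"number"},"z":{"type":"number"},"rx":{"type":"number"},"ry":{"type":"number"},"rz":{"type":"number"},"claw":{"type":"number"}}}}},"required":["moves"]}

```bash
mkdir -p pics; python3 - <<'E'
from plant import telemetry, optics
import cv2
s=telemetry.sense()
for k,v in s.items(): print(k,v)
for n in ("scene","side","wrist"):
    print(n,optics.camera_params(n))
    cv2.imwrite(f"pics/{n}0.png",optics.get_image(n))
E
```

```text
time 0.0
q [ 1.5481862   0.50189388 -0.42677884  1.55142227  0.22080113  1.13829891
 -0.21028573]
qd [-8.41251397e-04  1.45128964e-05 -3.66143304e-04 -4.14313883e-04
  4.60068141e-04  6.93638573e-04  6.77869958e-04]
effort [ 5.26063905e-04 -5.66598344e+01 -5.81573144e+00 -2.79118019e+01
 -6.85279048e-02  3.06706829e-02  1.89073785e-04]
tool_pos [ 0.18301337 -0.62298206  0.22565994]
eef_rot [-3.10762115e+00 -4.47227236e-01  3.23222437e-04]
force [-0.19186627  0.05909425 -0.34755918]
wrist_torque [ 0.07358129 -0.0074374   0.04185929]
grip_width 1.0012493473290536
scene {'fov_y': 56.69889196749807, 'cx': 320.6973214146269, 'cy': 195.84260655212907, 'position': array([1.06924766, 0.04567884, 0.86762867]), 'orientation': array([-1.82099558, -1.89819861,  0.64810663])}
side {'fov_y': 53.28289860749188, 'cx': 324.92637562096644, 'cy': 202.19381515529597, 'position': array([0.02607673, 0.62693047, 0.87150393]), 'orientation': array([-0.84343788,  2.56580367, -1.0670225 ])}
wrist {'fov_y': 65.70646984690485, 'cx': 324.3708617162176, 'cy': 200.1434278426152, 'position': array([ 0.24957855, -0.60274946,  0.38435782]), 'orientation': array([ 2.33997299, -1.75190943, -0.2308737 ])}
```

View pics/scene0.png

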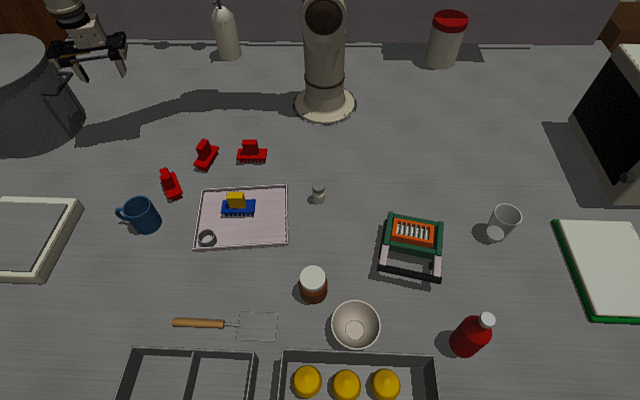

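View pics/side0.png

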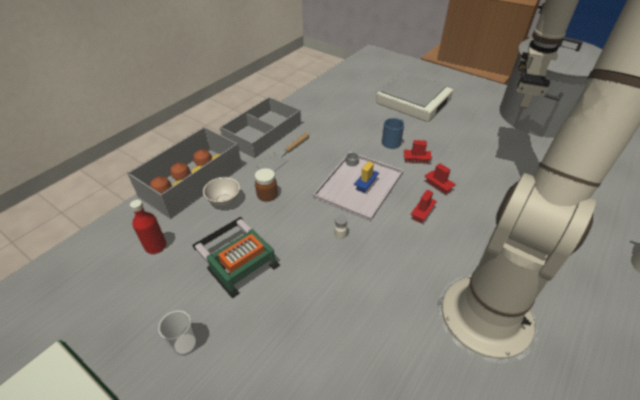

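View pics/wrist0.png

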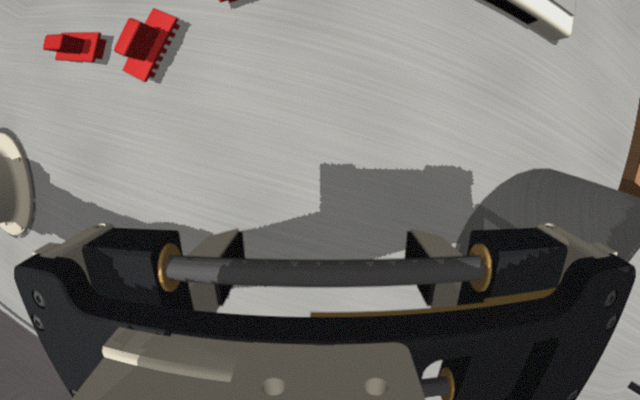

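The scene view shows the blue comb with its yellow handle at (237,205) in the tray, and three red lookalikes at (250,152), (206,155) and (170,185). The slicer is at (412,235) with its black bar at (410,270). The description calls for the blue one. Next I'll enlarge the crops to check it and read pixels.

```bash
cat > h.py <<'E'
import numpy as np, cv2
from scipy.spatial.transform import Rotation as R
from plant import telemetry, optics
def ray(n,u,v,p=None):
    p=p or optics.camera_params(n); f=200/np.tan(np.radians(p['fov_y']/2))
    a=np.array([(u-p['cx'])/f,(v-p['cy'])/f])
    if n=='wrist':
        r=np.hypot(*a); d=np.array([*(a/r*np.sin(r) if r>1e-9 else a),np.cos(r)])
    else: d=np.array([*a,1.])
    return np.array(p['position']), R.from_rotvec(p['orientation']).apply(d/np.linalg.norm(d))
def atz(n,u,v,z,p=None):
    o,d=ray(n,u,v,p); return o+d*(z-o[2])/d[2]
def proj(n,X,p=None):
    p=p or optics.camera_params(n); f=200/np.tan(np.radians(p['fov_y']/2))
    c=R.from_rotvec(p['orientation']).inv().apply(np.array(X)-p['position'])
    if n=='wrist':
        r=np.hypot(c[0],c[1]); t=np.arctan2(r,c[2]); return np.array([p['cx']+f*t*c[0]/r,p['cy']+f*t*c[1]/r])
    return np.array([p['cx']+f*c[0]/c[2],p['cy']+f*c[1]/c[2]])
def crop(img,x0,y0,x1,y1,k,name):
    c=cv2.resize(img[y0:y1,x0:x1],None,fx=k,fy=k,interpolation=cv2.INTER_CUBIC); cv2.imwrite('pics/'+name,c)
E
python3 - <<'E'
from h import *
a=cv2.imread('pics/scene0.png'); b=cv2.imread('pics/side0.png')
A=cv2.resize(a[180:255,190:295],None,fx=6,fy=6,interpolation=cv2.INTER_CUBIC)
cv2.imwrite('pics/c1.png',A)
crop(a,370,205,450,285,7,'c2.png')
crop(b,340,150,405,220,8,'c3.png')
crop(b,190,215,285,295,7,'c4.png')
E
```

```text
(no output)
```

View pics/c1.png

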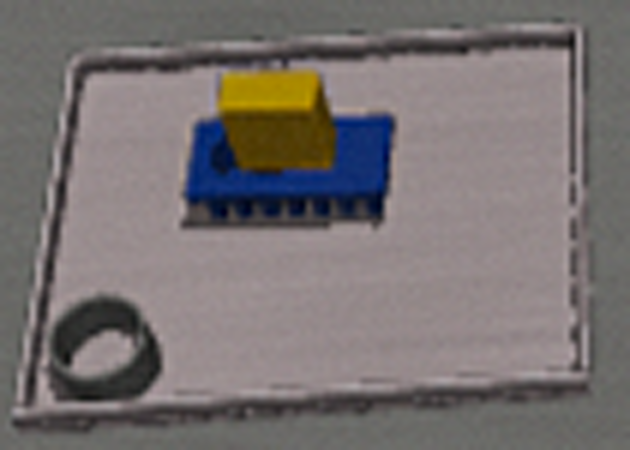

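View pics/c2.png

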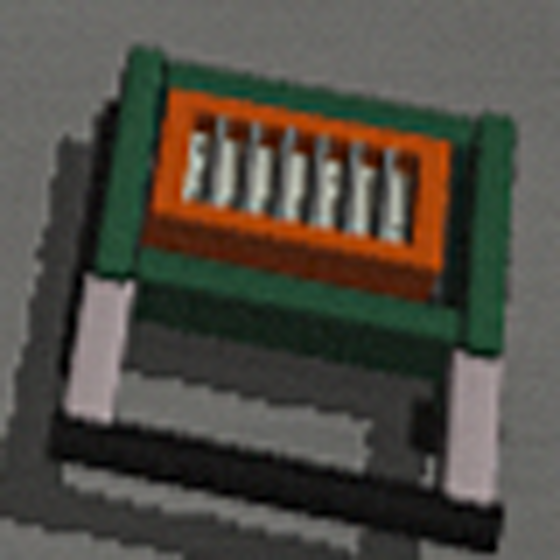

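View pics/c3.png

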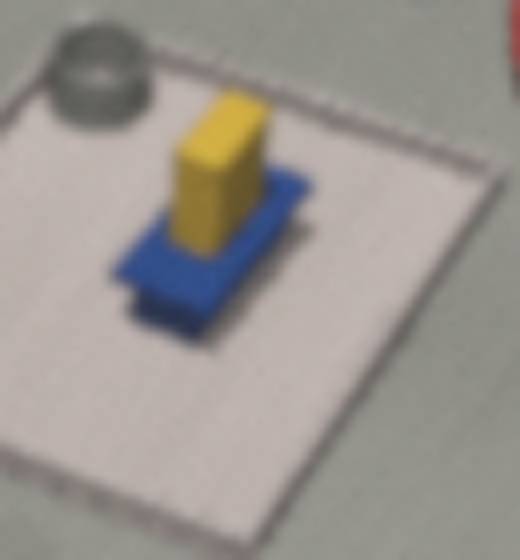

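View pics/c4.png

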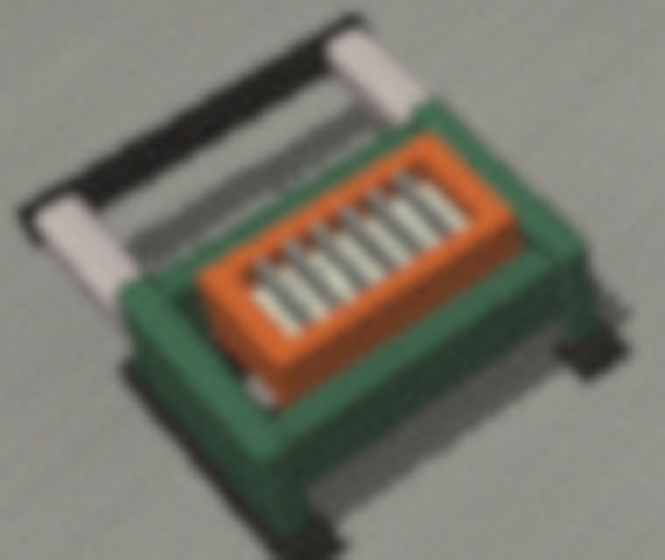

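```bash
cat > m1.py <<'E'
from h import *
def C(n,pts,z,k,ox,oy,lab):
    P=np.array([atz(n,ox+(x+.5)/k-.5,oy+(y+.5)/k-.5,z) for x,y in pts])[:,:2]
    print(lab,np.round(P,4).tolist(),'mean',np.round(P.mean(0),4))
    for i in range(len(P)):
        d=P[(i+1)%len(P)]-P[i]; print('   len %.4f ang %.3f'%(np.hypot(*d),np.arctan2(d[1],d[0])))
if __name__=='__main__':
    C('scene',[(220,72),(318,70),(325,112),(222,110)],.084,6,190,180,'handle scene')
    C('scene',[(195,117),(393,115),(387,190),(187,195)],.034,6,190,180,'plate scene')
    C('side',[(230,88),(270,103),(218,165),(176,152)],.084,8,340,150,'handle side')
    C('scene',[(170,88),(452,142),(443,270),(150,215)],.074,7,370,205,'cart scene')
    C('side',[(200,272),(425,132),(520,213),(285,357)],.074,7,190,215,'cart side')
    for z in(.06,.066,.074):
        C('scene',[(132,45),(515,118),(500,355),(98,275)],z,7,370,205,'frame scene %.3f'%z)
        C('side',[(125,298),(432,98),(585,248),(268,442)],z,7,190,215,'frame side')
    C('scene',[(77,58),(580,28),(587,380),(18,412)],.018,6,190,180,'tray')
E
python3 m1.py
```

```text
handle scene [[0.475, -0.2454], [0.4723, -0.2017], [0.4954, -0.1946], [0.4959, -0.2403]] mean [ 0.4846 -0.2205]
   len 0.0438 ang 1.632
   len 0.0242 ang 0.299
   len 0.0458 ang -1.559
   len 0.0216 ang -2.903
plate scene [[0.4639, -0.2705], [0.4594, -0.1777], [0.5018, -0.1739], [0.508, -0.265]] mean [ 0.4833 -0.2218]
   len 0.0929 ang 1.620
   len 0.0427 ang 0.088
   len 0.0912 ang -1.504
   len 0.0444 ang -3.018
handle side [[0.4932, -0.2405], [0.4758, -0.2419], [0.4722, -0.1983], [0.4892, -0.1952]] mean [ 0.4826 -0.219 ]
   len 0.0175 ang -3.062
   len 0.0438 ang 1.652
   len 0.0173 ang 0.177
   len 0.0455 ang -1.484
cart scene [[0.5341, 0.1983], [0.5537, 0.2977], [0.6068, 0.2874], [0.5884, 0.1873]] mean [0.5707 0.2427]
   len 0.1014 ang 1.376
   len 0.0540 ang -0.192
   len 0.1017 ang -1.752
   len 0.0554 ang 2.943
cart side [[0.6064, 0.2867], [0.5876, 0.1909], [0.5326, 0.1986], [0.5548, 0.2949]] mean [0.5703 0.2428]
   len 0.0976 ang -1.764
   len 0.0556 ang 3.004
   len 0.0989 ang 1.344
   len 0.0522 ang -0.157
frame scene 0.060 [[0.5057, 0.1881], [0.5332, 0.3267], [0.6316, 0.3
[... 669 characters left out ...]
367 ang -1.733
   len 0.0976 ang 2.938
   len 0.1317 ang 1.330
   len 0.0872 ang -0.147
frame scene 0.074 [[0.5154, 0.1856], [0.5425, 0.3218], [0.6392, 0.3022], [0.6134, 0.1676]] mean [0.5776 0.2443]
   len 0.1389 ang 1.374
   len 0.0987 ang -0.200
   len 0.1370 ang -1.761
   len 0.0996 ang 2.960
frame side [[0.6192, 0.3106], [0.5974, 0.177], [0.5027, 0.1966], [0.5337, 0.3233]] mean [0.5632 0.2519]
   len 0.1353 ang -1.733
   len 0.0967 ang 2.938
   len 0.1304 ang 1.330
   len 0.0864 ang -0.147
tray [[0.4188, -0.3416], [0.3915, -0.0981], [0.588, -0.075], [0.6134, -0.3208]] mean [ 0.5029 -0.2089]
   len 0.2450 ang 1.683
   len 0.1979 ang 0.117
   len 0.2471 ang -1.468
   len 0.1956 ang -3.035
```

```bash
cat > go.py <<'E'
import sys
from h import *
# usage: go.py x y z [heading]
def st():
    s=telemetry.sense(); r=R.from_rotvec(s['eef_rot']); m=r.as_matrix()
    return s,r,m
s,r,m=st()
hd=np.arctan2(m[1,0],m[0,0])
print('t %.2f'%s['time'],'tcp',np.round(s['tool_pos'],4),'head %.4f'%hd,'tilt',np.round(m[:2,2],4),'F',np.round(s['force'],2),'T',np.round(s['wrist_torque'],2),'w %.3f'%s['grip_width'])
if len(sys.argv)>3:
    t=np.array(list(map(float,sys.argv[1:4])))
    print('shares of .04:',np.round(m.T@(t-s['tool_pos'])/.04,3))
    if len(sys.argv)>4:
        h=float(sys.argv[4]); c,n=np.cos(h),np.sin(h)
        T=R.from_matrix([[c,n,0],[n,-c,0],[0,0,-1]])
        print('turn shares of .1:',np.round((r.inv()*T).as_rotvec()/.1,3))
E
python3 go.py .484 -.220 .20 .059
```

```text
t 0.15 tcp [ 0.1831 -0.6231  0.2259] head 0.2859 tilt [-0.0003  0.0014] F [ 0.5   0.01 -0.11] T [-0.05  0.02 -0.07] w 1.000
shares of .04: [10.06  -7.547  0.66 ]
turn shares of .1: [-1.500e-02  1.000e-03  2.269e+00]
```

drive_tool(moves=[{"x":0.4,"y":-0.3,"claw":-1},{"x":0.8,"y":-0.6,"claw":-1},{"x":0.8,"y":-0.6,"claw":-1},{"x":0.8,"y":-0.6,"claw":-1},{"x":0.8,"y":-0.6,"claw":-1},{"x":0.8,"y":-0.6,"claw":-1},{"x":0.8,"y":-0.6,"claw":-1},{"x":0.8,"y":-0.6,"claw":-1},{"x":0.8,"y":-0.6,"claw":-1},{"x":0.8,"y":-0.6,"claw":-1},{"x":0.8,"y":-0.6,"claw":-1},{"x":0.4,"y":-0.3,"claw":-1}])

```text
validation failed for argument at $.mo...
```

```bash
python3 go.py .484 -.220 .17 .059
```

```text
t 0.15 tcp [ 0.1831 -0.6231  0.2259] head 0.2859 tilt [-0.0003  0.0014] F [ 0.5   0.01 -0.11] T [-0.05  0.02 -0.07] w 1.000
shares of .04: [10.059 -7.546  1.41 ]
turn shares of .1: [-1.500e-02  1.000e-03  2.269e+00]
```

drive_tool(moves=[{"x":0.4,"y":-0.3,"z":0,"rx":0,"ry":0,"rz":0,"claw":-1},{"x":0.8,"y":-0.6,"z":0,"rx":0,"ry":0,"rz":0,"claw":-1},{"x":0.8,"y":-0.6,"z":0,"rx":0,"ry":0,"rz":0,"claw":-1},{"x":0.8,"y":-0.6,"z":0,"rx":0,"ry":0,"rz":0,"claw":-1},{"x":0.8,"y":-0.6,"z":0,"rx":0,"ry":0,"rz":0,"claw":-1},{"x":0.8,"y":-0.6,"z":0,"rx":0,"ry":0,"rz":0,"claw":-1},{"x":0.8,"y":-0.6,"z":0,"rx":0,"ry":0,"rz":0,"claw":-1},{"x":0.8,"y":-0.6,"z":0,"rx":0,"ry":0,"rz":0,"claw":-1},{"x":0.8,"y":-0.6,"z":0,"rx":0,"ry":0,"rz":0,"claw":-1},{"x":0.8,"y":-0.6,"z":0,"rx":0,"ry":0,"rz":0,"claw":-1},{"x":0.8,"y":-0.6,"z":0,"rx":0,"ry":0,"rz":0,"claw":-1},{"x":0.4,"y":-0.3,"z":0,"rx":0,"ry":0,"rz":0,"claw":-1}])

```text
time: 1.35
tool_pos: [0.4511, -0.2609, 0.2221]
eef_rot: [-3.108, -0.429, 0.006]
force: [0.5, -0.5, -0.0]
grip_width: 0.998
```

```bash
python3 go.py .484 -.220 .17 .059
```

```text
t 1.35 tcp [ 0.4511 -0.2609  0.2221] head 0.2746 tilt [-0.0043  0.0035] F [ 0.47 -0.51 -0.03] T [-0.   -0.03  0.01] w 0.998
shares of .04: [ 1.073 -0.755  1.303]
turn shares of .1: [-0.042  0.037  2.156]
```

Now turn and settle above it, then check with the wrist camera.

drive_tool(moves=[{"x":0.5,"y":-0.4,"z":0.4,"rx":0,"ry":0,"rz":0,"claw":-1},{"x":0.5,"y":-0.3,"z":0.4,"rx":0,"ry":0,"rz":0.5,"claw":-1},{"x":0,"y":0,"z":0.4,"rx":0,"ry":0,"rz":0.8,"claw":-1},{"x":0,"y":0,"z":0,"rx":0,"ry":0,"rz":0.8,"claw":-1},{"x":0,"y":0,"z":0,"rx":0,"ry":0,"rz":0,"claw":-1}])

```text
time: 1.85
tool_pos: [0.4858, -0.2154, 0.1724]
eef_rot: [-3.135, -0.105, 0.004]
force: [0.7, 0.2, 0.3]
grip_width: 1.0
```

```bash
python3 go.py .484 -.220 .12 .059; python3 - <<'E'
from h import *
import pickle
p=optics.camera_params('wrist');im=optics.get_image('wrist');cv2.imwrite('pics/w1.png',im);pickle.dump(p,open('w1.pkl','wb'))
E
```

```text
t 1.85 tcp [ 0.4858 -0.2154  0.1724] head 0.0669 tilt [-0.0028  0.005 ] F [0.72 0.2  0.26] T [-0.02  0.01  0.07] w 1.000
shares of .04: [-0.05   0.119  1.309]
turn shares of .1: [-0.052  0.024  0.079]
```

View pics/w1.png

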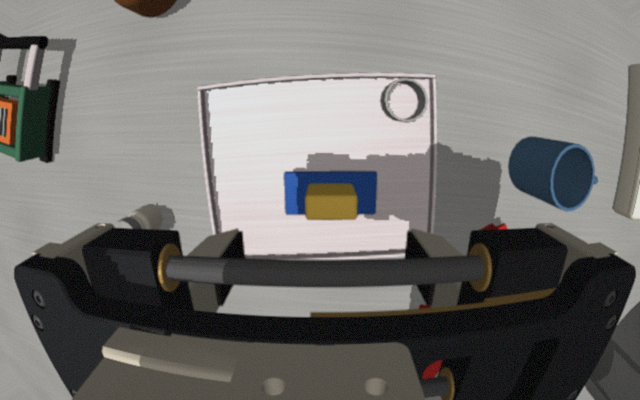

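```bash
python3 - <<'E'
from h import *
crop(cv2.imread('pics/w1.png'),275,160,390,230,6,'w1c.png')
E
```

```text
(no output)
```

View pics/w1c.png

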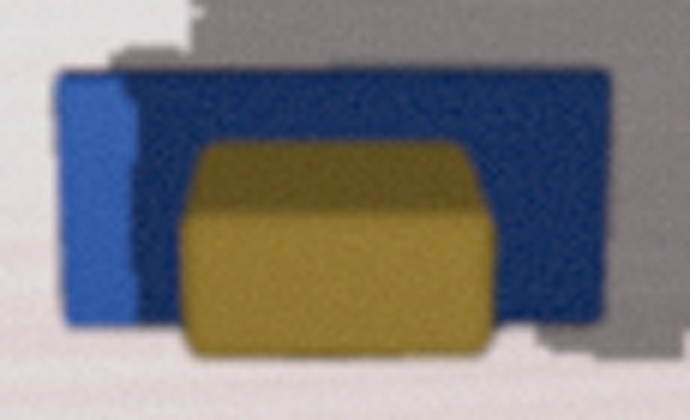

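```bash
python3 - <<'E'
from h import *
import pickle
p=pickle.load(open('w1.pkl','rb'))
def C(pts,z,l,k=6,ox=275,oy=160):
    P=np.array([atz('wrist',ox+(x+.5)/k-.5,oy+(y+.5)/k-.5,z,p) for x,y in pts])[:,:2]
    print(l,P.round(4).tolist(),P.mean(0).round(4))
    for i in range(4):
        d=P[(i+1)%4]-P[i]; print('  %.4f %.3f'%(np.hypot(*d),np.arctan2(d[1],d[0])))
C([(182,212),(493,212),(490,356),(192,356)],.084,'htop')
C([(57,72),(608,72),(603,324),(66,324)],.034,'plate')
E
```

```text
htop [[0.4922, -0.1978], [0.495, -0.2405], [0.4743, -0.242], [0.4715, -0.2003]] [ 0.4832 -0.2201]
  0.0427 -1.503
  0.0209 -3.067
  0.0418 1.638
  0.0208 0.117
plate [[0.5015, -0.1736], [0.5076, -0.2633], [0.4647, -0.2671], [0.4586, -0.1766]] [ 0.4831 -0.2202]
  0.0899 -1.503
  0.0431 -3.054
  0.0906 1.638
  0.0430 0.070
```

drive_tool(moves=[{"x":-0.08,"y":0.12,"z":0.6,"rx":-0.05,"ry":0.02,"rz":0,"claw":-1},{"x":0,"y":0,"z":0.8,"rx":0,"ry":0,"rz":0,"claw":-1},{"x":0,"y":0,"z":0.8,"rx":0,"ry":0,"rz":0,"claw":-1},{"x":0,"y":0,"z":0.5,"rx":0,"ry":0,"rz":0,"claw":-1},{"x":0,"y":0,"z":0,"rx":0,"ry":0,"rz":0,"claw":-1}])

```text
time: 2.4
tool_pos: [0.484, -0.2244, 0.0636]
eef_rot: [3.135, 0.12, 0.006]
force: [-1.0, 0.2, -0.4]
grip_width: 1.002
```

```bash
python3 go.py .4832 -.2203 .043 .067
```

```text
t 2.40 tcp [ 0.484  -0.2244  0.0636] head 0.0763 tilt [ 0.0042 -0.0044] F [-1.03  0.23 -0.41] T [-0.01  0.06 -0.  ] w 1.002
shares of .04: [-0.014 -0.105  0.515]
turn shares of .1: [ 0.047 -0.039  0.093]
```

drive_tool(moves=[{"x":0,"y":-0.1,"z":0.3,"rx":0.05,"ry":-0.04,"rz":0.09,"claw":-1},{"x":0,"y":0,"z":0.2,"rx":0,"ry":0,"rz":0,"claw":-1},{"x":0,"y":0,"z":0,"rx":0,"ry":0,"rz":0,"claw":-1}])

```text
time: 2.7
tool_pos: [0.485, -0.2214, 0.0443]
eef_rot: [3.139, 0.106, 0.003]
force: [-0.2, -0.3, -0.4]
grip_width: 1.001
```

```bash
python3 go.py .4832 -.2203 .043 .067
```

```text
t 2.70 tcp [ 0.485  -0.2214  0.0443] head 0.0674 tilt [ 0.0022 -0.0007] F [-0.18 -0.34 -0.36] T [-0.02 -0.01 -0.02] w 1.001
shares of .04: [-0.044 -0.031  0.034]
turn shares of .1: [ 0.008 -0.021  0.004]
```

drive_tool(moves=[{"x":-0.04,"y":-0.03,"z":0,"rx":0,"ry":-0.02,"rz":0,"claw":-1},{"x":0,"y":0,"z":0,"rx":0,"ry":0,"rz":0,"claw":1},{"x":0,"y":0,"z":0,"rx":0,"ry":0,"rz":0,"claw":1},{"x":0,"y":0,"z":0,"rx":0,"ry":0,"rz":0,"claw":1},{"x":0,"y":0,"z":0,"rx":0,"ry":0,"rz":0,"claw":1},{"x":0,"y":0,"z":0,"rx":0,"ry":0,"rz":0,"claw":1},{"x":0,"y":0,"z":0,"rx":0,"ry":0,"rz":0,"claw":1}])

```text
time: 3.4
tool_pos: [0.4854, -0.2212, 0.0472]
eef_rot: [3.136, 0.107, 0.007]
force: [-0.1, -0.4, 0.1]
grip_width: 0.528
```

```bash
python3 go.py .4832 -.2203 .17 .067
```

```text
t 3.40 tcp [ 0.4854 -0.2212  0.0472] head 0.0681 tilt [ 0.0045 -0.0036] F [-0.07 -0.41  0.07] T [ 0.02  0.04 -0.04] w 0.528
shares of .04: [-0.04  -0.014 -3.07 ]
turn shares of .1: [ 0.039 -0.042  0.011]
```

drive_tool(moves=[{"x":0,"y":0,"z":0,"rx":0,"ry":0,"rz":0,"claw":1},{"x":0,"y":0,"z":0,"rx":0,"ry":0,"rz":0,"claw":1},{"x":0,"y":0,"z":0,"rx":0,"ry":0,"rz":0,"claw":1}])

```text
time: 3.7
tool_pos: [0.4854, -0.2211, 0.0472]
eef_rot: [3.136, 0.107, 0.007]
force: [-0.6, -0.2, -0.3]
grip_width: 0.479
```

```bash
python3 go.py .4832 -.2203 .17 .067
```

```text
t 3.70 tcp [ 0.4854 -0.2211  0.0472] head 0.0680 tilt [ 0.0044 -0.0034] F [-0.58 -0.17 -0.31] T [ 0.15  0.06 -0.02] w 0.479
shares of .04: [-0.04  -0.013 -3.07 ]
turn shares of .1: [ 0.037 -0.042  0.01 ]
```

drive_tool(moves=[{"x":0,"y":0,"z":-0.2,"rx":0,"ry":0,"rz":0,"claw":1},{"x":0,"y":0,"z":-0.5,"rx":0,"ry":0,"rz":0,"claw":1},{"x":0,"y":0,"z":-0.8,"rx":0,"ry":0,"rz":0,"claw":1},{"x":0,"y":0,"z":-0.8,"rx":0,"ry":0,"rz":0,"claw":1},{"x":0,"y":0,"z":-0.8,"rx":0,"ry":0,"rz":0,"claw":1},{"x":0,"y":0,"z":-0.4,"rx":0,"ry":0,"rz":0,"claw":1},{"x":0,"y":0,"z":0,"rx":0,"ry":0,"rz":0,"claw":1}])

```text
time: 4.4
tool_pos: [0.4818, -0.219, 0.1919]
eef_rot: [-3.139, -0.109, 0.003]
force: [0.9, -0.2, -1.8]
grip_width: 0.475
```

```bash
python3 go.py .5727 .2427 .18 -.195; python3 - <<'E'
from h import *
im=optics.get_image('scene');crop(im,180,130,320,235,5,'l1.png')
E
```

```text
t 4.40 tcp [ 0.4818 -0.219   0.1919] head 0.0695 tilt [-0.0022  0.0001] F [ 0.92 -0.15 -1.84] T [-0.04 -0.03 -0.  ] w 0.475
shares of .04: [  3.069 -11.358   0.294]
turn shares of .1: [0.    0.022 2.645]
```

View pics/l1.png

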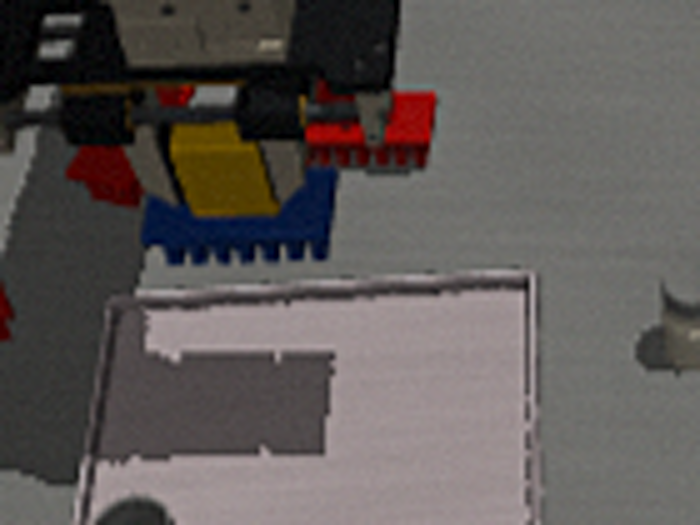

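The comb is held, clear of the tray and level. Now the carry across to the slicer.

drive_tool(moves=[{"x":0.1,"y":-0.4,"z":0,"rx":0,"ry":0,"rz":0,"claw":1},{"x":0.25,"y":-0.95,"z":0,"rx":0,"ry":0,"rz":0,"claw":1},{"x":0.25,"y":-0.95,"z":0,"rx":0,"ry":0,"rz":0,"claw":1},{"x":0.25,"y":-0.95,"z":0,"rx":0,"ry":0,"rz":0,"claw":1},{"x":0.25,"y":-0.95,"z":0,"rx":0,"ry":0,"rz":0,"claw":1},{"x":0.25,"y":-0.95,"z":0,"rx":0,"ry":0,"rz":0,"claw":1},{"x":0.25,"y":-0.95,"z":0,"rx":0,"ry":0,"rz":0,"claw":1},{"x":0.25,"y":-0.95,"z":0,"rx":0,"ry":0,"rz":0,"claw":1},{"x":0.25,"y":-0.95,"z":0,"rx":0,"ry":0,"rz":0,"claw":1},{"x":0.25,"y":-0.95,"z":0,"rx":0,"ry":0,"rz":0,"claw":1},{"x":0.2,"y":-0.7,"z":0,"rx":0,"ry":0,"rz":0,"claw":1},{"x":0,"y":0,"z":0,"rx":0,"ry":0,"rz":0,"claw":1}])

```text
time: 5.65
tool_pos: [0.5471, 0.1842, 0.1707]
eef_rot: [-3.136, -0.097, 0.051]
force: [0.3, 0.7, -1.4]
grip_width: 0.477
```

```bash
python3 go.py .5727 .2427 .17 -.195
```

```text
t 5.65 tcp [0.5471 0.1842 0.1707] head 0.0622 tilt [-0.0326  0.0031] F [ 0.27  0.7  -1.41] T [ 0.04 -0.   -0.01] w 0.477
shares of .04: [ 0.729 -1.42   0.002]
turn shares of .1: [-0.01   0.328  2.571]
```

drive_tool(moves=[{"x":0.3,"y":-0.6,"z":0,"rx":0,"ry":0.2,"rz":0,"claw":1},{"x":0.3,"y":-0.5,"z":0,"rx":0,"ry":0.1,"rz":0.5,"claw":1},{"x":0.0,"y":-0.2,"z":0,"rx":0,"ry":0,"rz":0.8,"claw":1},{"x":0,"y":0,"z":0,"rx":0,"ry":0,"rz":0.8,"claw":1},{"x":0,"y":0,"z":0,"rx":0,"ry":0,"rz":0.4,"claw":1},{"x":0,"y":0,"z":0,"rx":0,"ry":0,"rz":0,"claw":1}])

```text
time: 6.25
tool_pos: [0.562, 0.2349, 0.1581]
eef_rot: [3.122, -0.306, -0.031]
force: [-0.2, 0.6, -2.5]
grip_width: 0.475
```

```bash
python3 go.py .5727 .2427 .15 -.195
```

```text
t 6.25 tcp [0.562  0.2349 0.1581] head -0.1958 tilt [-0.0199 -0.0029] F [-0.18  0.64 -2.47] T [-0.02 -0.03  0.01] w 0.475
shares of .04: [ 0.227 -0.245  0.196]
turn shares of .1: [ 0.067  0.19  -0.007]
```

drive_tool(moves=[{"x":0.23,"y":-0.24,"z":0,"rx":0.07,"ry":0.19,"rz":0,"claw":1},{"x":0,"y":0,"z":0,"rx":0,"ry":0,"rz":0,"claw":1}])

```text
time: 6.45
tool_pos: [0.5729, 0.2413, 0.1558]
eef_rot: [3.125, -0.305, -0.001]
force: [-0.0, -0.4, -1.8]
grip_width: 0.476
```

```bash
python3 go.py .5727 .2427 .14 -.195; python3 - <<'E'
from h import *
import pickle
crop(optics.get_image('scene'),365,150,465,250,6,'s2.png')
crop(optics.get_image('side'),185,160,295,270,5,'d2.png')
p=optics.camera_params('wrist');im=optics.get_image('wrist');cv2.imwrite('pics/w2.png',im);pickle.dump(p,open('w2.pkl','wb'))
E
```

```text
t 6.45 tcp [0.5729 0.2413 0.1558] head -0.1947 tilt [-0.001  -0.0012] F [-0.03 -0.39 -1.77] T [0.04 0.   0.01] w 0.476
shares of .04: [-0.012 -0.034  0.394]
turn shares of .1: [0.013 0.008 0.003]
```

View pics/s2.png

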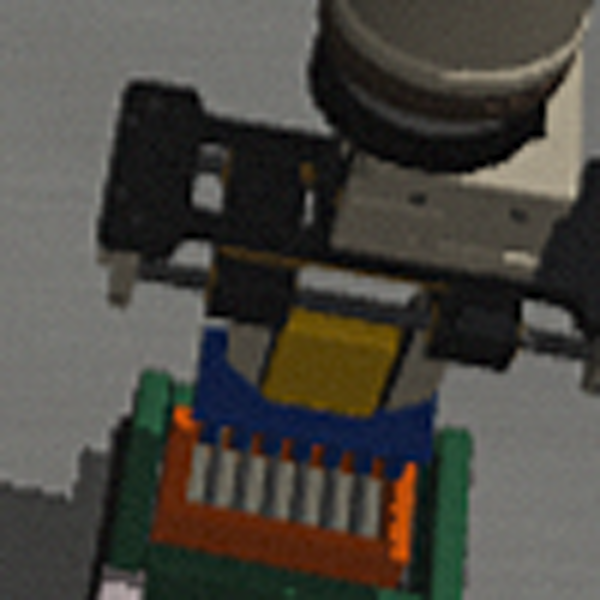

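View pics/d2.png

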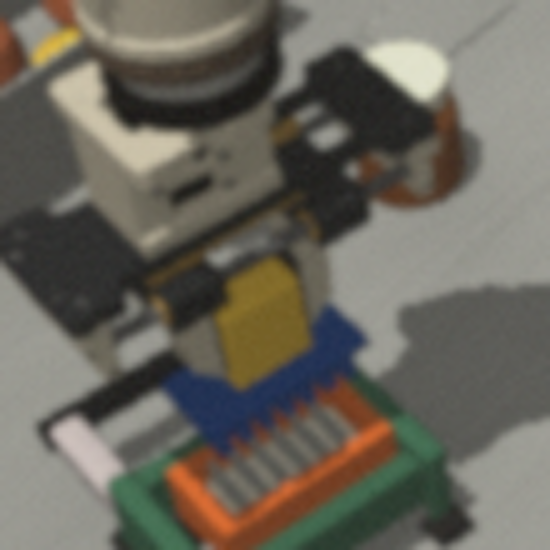

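View pics/w2.png

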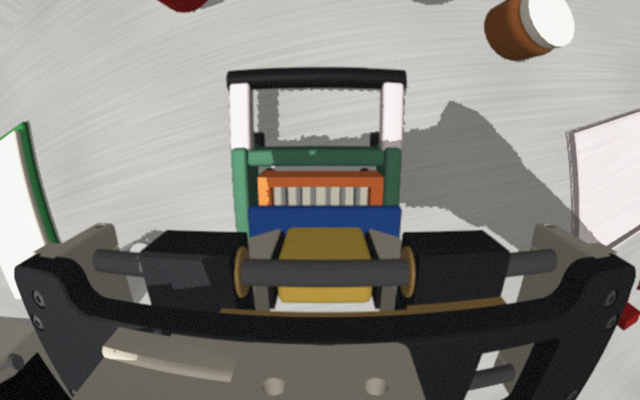

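```bash
python3 - <<'E'
from h import *
crop(cv2.imread('pics/w2.png'),225,140,410,245,4.3,'w2c.png')
E
```

```text
(no output)
```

View pics/w2c.png

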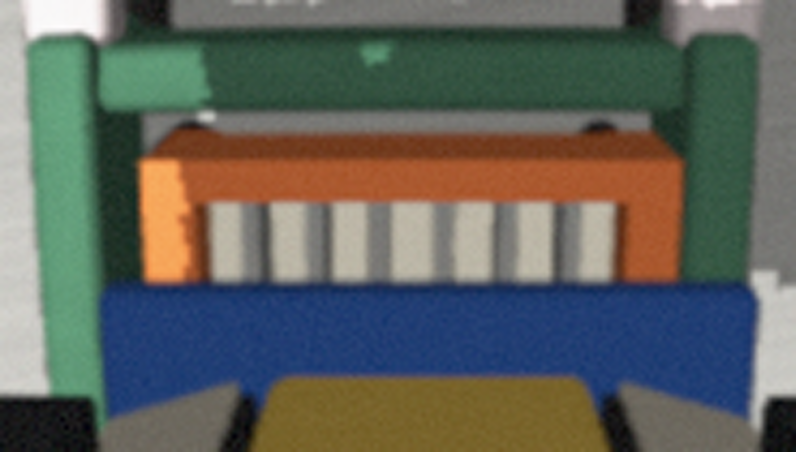

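```bash
python3 - <<'E'
from h import *
import pickle
p=pickle.load(open('w2.pkl','rb')); k=4.3
print(p['position'])
tcp=np.array([.5729,.2413,.1558])
def uv(n,X,k,ox,oy,p=None):
    q=proj(n,X,p); return ((q-[ox,oy]+.5)*k-.5).round(0)
def F(c,h,x,y,z):
    return [c[0]+np.cos(h)*x-np.sin(h)*y, c[1]+np.sin(h)*x+np.cos(h)*y, c[2]+z]
g=F(tcp,-.195,-.002,0,.0118)
for z,l in((-.025,'plate top'),(-.033,'plate bot')):
    print(l,[uv('wrist',F(g,-.195,.022,s*.046,z),k,225,140,p) for s in(1,-1)])
c=[.5705,.2427,.074]
print('cart',[uv('wrist',F(c,-.195,.027,s*.0505,0),k,225,140,p) for s in(1,-1)])
print('cart in',[uv('wrist',F(c,-.195,.019,s*.0403,0),k,225,140,p) for s in(1,-1)])
print('scene cart',[uv('scene',F(c,-.195,.027,s*.0505,0),6,365,150) for s in(1,-1)])
print('scene teeth tips',[uv('scene',F(g,-.195,.015,s*.0395,-.055),6,365,150) for s in(1,-1)])
print('scene handle top',[uv('scene',F(g,-.195,.011,s*.022,0.025),6,365,150) for s in(1,-1)])
print('scene plate bot',[uv('scene',F(g,-.195,.022,s*.046,-.033),6,365,150) for s in(1,-1)])
E
```

```text
[0.64051096 0.22792303 0.31402896]
plate top [array([ 87., 280.]), array([760., 278.])]
plate bot [array([101., 264.]), array([747., 263.])]
cart [array([147., 156.]), array([691., 154.])]
cart in [array([202., 197.]), array([635., 196.])]
scene cart [array([409., 561.]), array([160., 512.])]
scene teeth tips [array([402., 482.]), array([202., 443.])]
scene handle top [array([404., 349.]), array([283., 327.])]
scene plate bot [array([431., 470.]), array([192., 424.])]
```

```bash
python3 - <<'E'
from h import *
import pickle
p=pickle.load(open('w2.pkl','rb')); k=4.3
h=-.195; ex=np.array([np.cos(h),np.sin(h)]); ey=np.array([-np.sin(h),np.cos(h)])
def W(x,y,z): 
    w=atz('wrist',225+(x+.5)/k-.5,140+(y+.5)/k-.5,z,p)[:2]; return np.array([w@ex,w@ey])
a=(W(140,159,.074)+W(684,159,.074))/2; b=(W(103,286,.1426)+W(755,287,.1426))/2
i=(W(207,203,.074)+W(618,203,.074))/2
d=W(684,159,.074)-W(140,159,.074); e=W(755,287,.1426)-W(103,286,.1426)
print(a-[.027,0],i,b-[.022,0],'rel',a-b-[.005,0],'yaw',d,e)
t=np.array([.5729,.2413]); print('tcp',t@ex,t@ey)
fr=(W(32,60,.066)+W(755,60,.066))/2; print('frame',fr)
E
```

```text
[0.51189107 0.34991738] [0.53043911 0.34981795] [0.51219805 0.34696293] rel [-0.00030698  0.00295445] yaw [-0.00024748 -0.10109746] [-0.00034067 -0.08921186]
tcp 0.5152863449985203 0.3477356505422845
frame [0.5569412  0.35370926]
```

```bash
cat > g2.py <<'E'
# usage g2.py cx cy z : target in slicer-aligned coords
import sys
from h import *
h=-.195; ex=np.array([np.cos(h),np.sin(h)]); ey=np.array([-np.sin(h),np.cos(h)])
x,y,z=map(float,sys.argv[1:4]); w=x*ex+y*ey
s=telemetry.sense(); print('slicer xy',(s['tool_pos'][:2]@ex).round(4),(s['tool_pos'][:2]@ey).round(4))
sys.argv=['go',str(w[0]),str(w[1]),str(z),'-.195']
exec(open('go.py').read())
E
python3 g2.py .515 .3505 .125
```

```text
slicer xy 0.5147 0.3465
t 6.60 tcp [0.5721 0.2402 0.1558] head -0.1957 tilt [-0.0028 -0.0025] F [-0.62  0.21 -2.15] T [-0.02 -0.    0.03] w 0.477
shares of .04: [ 0.01  -0.103  0.771]
turn shares of .1: [ 0.03   0.023 -0.007]
```

drive_tool(moves=[{"x":0.01,"y":-0.09,"z":0.3,"rx":0.03,"ry":0.02,"rz":0,"claw":1},{"x":0,"y":0,"z":0.3,"rx":0,"ry":0,"rz":0,"claw":1},{"x":0,"y":0,"z":0,"rx":0,"ry":0,"rz":0,"claw":1}])

```text
time: 6.9
tool_pos: [0.5733, 0.2433, 0.1299]
eef_rot: [-3.126, 0.307, -0.0]
force: [0.2, -0.4, -1.6]
grip_width: 0.478
```

```bash
python3 g2.py .515 .350 .120
```

```text
slicer xy 0.5153 0.3498
t 6.90 tcp [0.5733 0.2433 0.1299] head -0.1960 tilt [0.0001 0.0001] F [ 0.21 -0.4  -1.61] T [0.08 0.09 0.  ] w 0.478
shares of .04: [-0.006 -0.006  0.247]
turn shares of .1: [-0.002 -0.001 -0.01 ]
```

Well aligned. Now a look before the descent continues.

```bash
python3 - <<'E'
from h import *
import pickle
p=optics.camera_params('wrist');im=optics.get_image('wrist');crop(im,225,140,410,245,4.3,'w3c.png');pickle.dump(p,open('w3.pkl','wb'))
im=optics.get_image('scene');crop(im,385,205,450,255,10,'s3.png')
E
```

```text
(no output)
```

View pics/w3c.png

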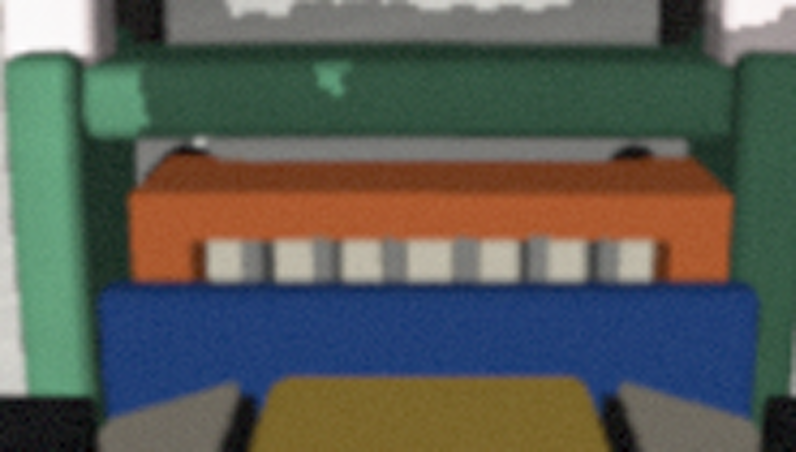

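View pics/s3.png

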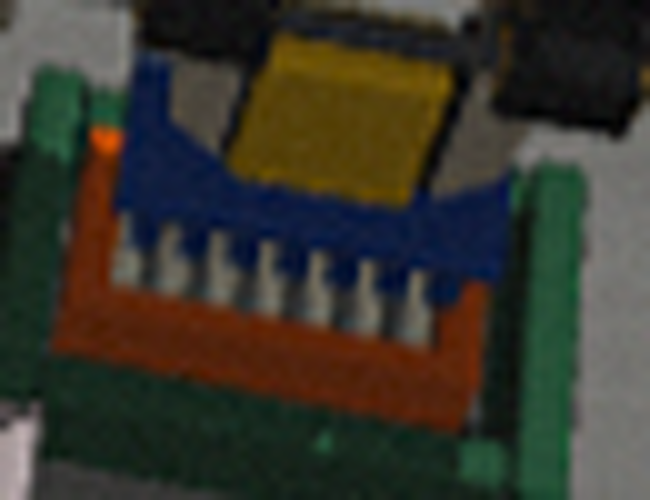

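drive_tool(moves=[{"x":0,"y":0,"z":0.15,"rx":0,"ry":0,"rz":0,"claw":1},{"x":0,"y":0,"z":0.1,"rx":0,"ry":0,"rz":0,"claw":1},{"x":0,"y":0,"z":0,"rx":0,"ry":0,"rz":0,"claw":1}])

```text
time: 7.3
tool_pos: [0.5745, 0.2442, 0.1212]
eef_rot: [-3.125, 0.307, -0.004]
force: [-0.4, -0.6, -1.9]
grip_width: 0.475
```

```bash
python3 g2.py .515 .350 .113
```

```text
slicer xy 0.5163 0.3509
t 7.30 tcp [0.5745 0.2442 0.1212] head -0.1959 tilt [0.0029 0.0016] F [-0.39 -0.62 -1.88] T [ 0.1  -0.02 -0.02] w 0.475
shares of .04: [-0.033  0.023  0.204]
turn shares of .1: [-0.021 -0.026 -0.009]
```

drive_tool(moves=[{"x":-0.03,"y":0.03,"z":0.08,"rx":-0.02,"ry":-0.02,"rz":0,"claw":1},{"x":0,"y":0,"z":0.05,"rx":0,"ry":0,"rz":0,"claw":1},{"x":0,"y":0,"z":0,"rx":0,"ry":0,"rz":0,"claw":1}])

```text
time: 7.6
tool_pos: [0.5731, 0.2433, 0.1157]
eef_rot: [-3.126, 0.307, -0.001]
force: [-0.5, 0.1, -1.9]
grip_width: 0.477
```

```bash
python3 g2.py .515 .350 .113
```

```text
slicer xy 0.5151 0.3497
t 7.60 tcp [0.5731 0.2433 0.1157] head -0.1959 tilt [ 0.0008 -0.    ] F [-0.49  0.1  -1.87] T [-0.   -0.    0.03] w 0.477
shares of .04: [-0.004 -0.007  0.069]
turn shares of .1: [-0.001 -0.008 -0.009]
```

No contact yet, with the tips near the blade tops.

drive_tool(moves=[{"x":0,"y":0,"z":0.05,"rx":0,"ry":0,"rz":0,"claw":1},{"x":0,"y":0,"z":0.05,"rx":0,"ry":0,"rz":0,"claw":1},{"x":0,"y":0,"z":0,"rx":0,"ry":0,"rz":0,"claw":1}])

```text
time: 7.9
tool_pos: [0.5733, 0.2433, 0.1116]
eef_rot: [-3.126, 0.307, -0.002]
force: [0.1, -0.1, -2.0]
grip_width: 0.483
```

```bash
python3 g2.py .515 .350 .108
```

```text
slicer xy 0.5153 0.3497
t 7.90 tcp [0.5733 0.2433 0.1116] head -0.1959 tilt [0.0012 0.0001] F [ 0.11 -0.15 -2.02] T [0.04 0.02 0.01] w 0.483
shares of .04: [-0.008 -0.006  0.091]
turn shares of .1: [-0.003 -0.012 -0.009]
```

Tips are about 5 mm below the blade tops with no load, so the teeth are in the slots. I'll carry on gently.

drive_tool(moves=[{"x":0,"y":0,"z":0.05,"rx":0,"ry":0,"rz":0,"claw":1},{"x":0,"y":0,"z":0.05,"rx":0,"ry":0,"rz":0,"claw":1},{"x":0,"y":0,"z":0.05,"rx":0,"ry":0,"rz":0,"claw":1}])

```text
time: 8.2
tool_pos: [0.5737, 0.2435, 0.1056]
eef_rot: [-3.126, 0.307, -0.003]
force: [0.1, -0.9, -2.5]
grip_width: 0.476
```

```bash
python3 g2.py .515 .350 .0952
```

```text
slicer xy 0.5156 0.35
t 8.20 tcp [0.5737 0.2435 0.1056] head -0.1960 tilt [0.0019 0.0005] F [ 0.14 -0.89 -2.48] T [-0.03  0.01 -0.02] w 0.476
shares of .04: [-0.016  0.     0.26 ]
turn shares of .1: [-0.009 -0.018 -0.01 ]
```

drive_tool(moves=[{"x":0,"y":0,"z":0.05,"rx":0,"ry":0,"rz":0,"claw":1},{"x":0,"y":0,"z":0.05,"rx":0,"ry":0,"rz":0,"claw":1}])

```text
time: 8.4
tool_pos: [0.5738, 0.2435, 0.1023]
eef_rot: [-3.126, 0.307, -0.004]
force: [-2.8, -1.3, 4.3]
grip_width: 0.476
```

```bash
python3 g2.py .515 .350 .0952
```

```text
slicer xy 0.5158 0.35
t 8.40 tcp [0.5738 0.2435 0.1023] head -0.1961 tilt [ 0.0023 -0.0001] F [-2.75 -1.3   4.35] T [-0.46  0.64 -0.06] w 0.476
shares of .04: [-0.02   0.001  0.178]
turn shares of .1: [-0.003 -0.023 -0.011]
```

drive_tool(moves=[{"x":-0.01,"y":0,"z":0.05,"rx":0,"ry":0,"rz":0,"claw":1},{"x":0,"y":0,"z":0.05,"rx":0,"ry":0,"rz":0,"claw":1}])

```text
time: 8.6
tool_pos: [0.5738, 0.2435, 0.0991]
eef_rot: [3.126, -0.308, 0.005]
force: [-1.9, -1.6, 5.6]
grip_width: 0.477
```

```bash
python3 g2.py .515 .350 .0952
```

```text
slicer xy 0.5157 0.35
t 8.60 tcp [0.5738 0.2435 0.0991] head -0.1961 tilt [ 0.0033 -0.0006] F [-1.89 -1.59  5.62] T [-0.44  0.63 -0.05] w 0.477
shares of .04: [-0.019  0.001  0.099]
turn shares of .1: [-0.001 -0.034 -0.011]
```

drive_tool(moves=[{"x":0,"y":0,"z":0.05,"rx":0,"ry":0,"rz":0,"claw":1},{"x":0,"y":0,"z":0.05,"rx":0,"ry":0,"rz":0,"claw":1}])

```text
time: 8.8
tool_pos: [0.5737, 0.2435, 0.0953]
eef_rot: [3.126, -0.307, 0.006]
force: [-2.1, -1.5, 3.8]
grip_width: 0.48
```

```bash
python3 g2.py .515 .350 .0952
```

```text
slicer xy 0.5157 0.35
t 8.80 tcp [0.5737 0.2435 0.0953] head -0.1961 tilt [ 0.0035 -0.0008] F [-2.1  -1.53  3.81] T [-0.46  0.52 -0.04] w 0.480
shares of .04: [-0.017  0.001  0.003]
turn shares of .1: [ 0.001 -0.036 -0.011]
```

drive_tool(moves=[{"x":0,"y":0,"z":0.04,"rx":0,"ry":0,"rz":0,"claw":1}])

```text
time: 8.9
tool_pos: [0.5737, 0.2435, 0.0936]
eef_rot: [3.126, -0.307, 0.006]
force: [-2.3, -1.9, 5.9]
grip_width: 0.476
```

drive_tool(moves=[{"x":0,"y":0,"z":0.04,"rx":0,"ry":0,"rz":0,"claw":1}])

```text
time: 9.0
tool_pos: [0.5738, 0.2435, 0.0922]
eef_rot: [3.126, -0.307, 0.006]
force: [-3.4, -1.3, 10.2]
grip_width: 0.479
```

```bash
python3 g2.py .515 .350 .0952
```

```text
slicer xy 0.5158 0.3501
t 9.00 tcp [0.5738 0.2435 0.0922] head -0.1961 tilt [ 0.0037 -0.001 ] F [-3.37 -1.33 10.21] T [-0.77  0.91  0.01] w 0.479
shares of .04: [-0.019  0.002 -0.075]
turn shares of .1: [ 0.002 -0.038 -0.011]
```

drive_tool(moves=[{"x":0,"y":0,"z":0.04,"rx":0,"ry":0,"rz":0,"claw":1}])

```text
time: 9.1
tool_pos: [0.5738, 0.2435, 0.0913]
eef_rot: [3.125, -0.307, 0.006]
force: [-4.3, -2.7, 14.5]
grip_width: 0.479
```

```bash
python3 g2.py .515 .350 .0952; python3 - <<'E'
from h import *
crop(optics.get_image('scene'),385,205,450,255,10,'s4.png')
crop(optics.get_image('side'),195,200,285,270,7,'d4.png')
E
```

```text
slicer xy 0.5158 0.3501
t 9.10 tcp [0.5738 0.2435 0.0913] head -0.1960 tilt [ 0.0038 -0.0014] F [-4.3  -2.68 14.54] T [-0.92  1.24 -0.04] w 0.479
shares of .04: [-0.019  0.003 -0.098]
turn shares of .1: [ 0.007 -0.041 -0.01 ]
```

View pics/s4.png

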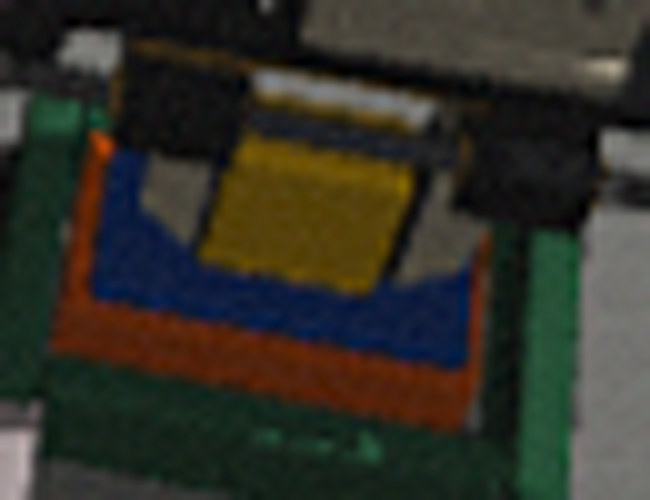

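View pics/d4.png

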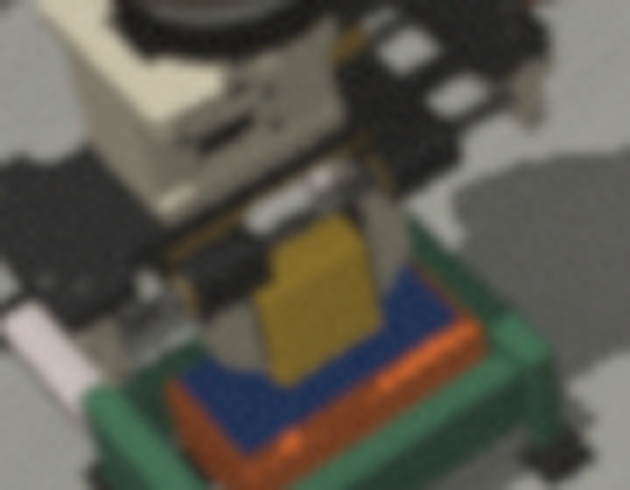

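The plate is seated on the cartridge all along its length, and the force is rising at the stop's stiffness. I'll ease the load off, then open.

drive_tool(moves=[{"x":0,"y":0,"z":-0.04,"rx":0,"ry":0,"rz":0,"claw":1},{"x":0,"y":0,"z":-0.03,"rx":0,"ry":0,"rz":0,"claw":1}])

```text
time: 9.4
tool_pos: [0.5737, 0.2436, 0.0947]
eef_rot: [3.125, -0.307, 0.006]
force: [-1.2, 0.3, 0.6]
grip_width: 0.477
```

```bash
python3 g2.py .515 .350 .0952
```

```text
slicer xy 0.5156 0.3501
t 9.40 tcp [0.5737 0.2436 0.0947] head -0.1960 tilt [ 0.0039 -0.0018] F [-1.2   0.3   0.59] T [-0.22  0.24 -0.08] w 0.477
shares of .04: [-0.016  0.003 -0.011]
turn shares of .1: [ 0.01  -0.042 -0.01 ]
```

drive_tool(moves=[{"x":0,"y":0,"z":0,"rx":0,"ry":0,"rz":0,"claw":-0.6},{"x":0,"y":0,"z":0,"rx":0,"ry":0,"rz":0,"claw":-0.6},{"x":0,"y":0,"z":0,"rx":0,"ry":0,"rz":0,"claw":-0.6},{"x":0,"y":0,"z":0,"rx":0,"ry":0,"rz":0,"claw":-0.6},{"x":0,"y":0,"z":0,"rx":0,"ry":0,"rz":0,"claw":-0.6},{"x":0,"y":0,"z":0,"rx":0,"ry":0,"rz":0,"claw":-0.6}])

```text
time: 10.0
tool_pos: [0.5742, 0.2442, 0.0928]
eef_rot: [-3.126, 0.307, -0.007]
force: [0.5, -0.2, 0.4]
grip_width: 0.797
```

```bash
python3 g2.py .515 .350 .0952
```

```text
slicer xy 0.516 0.3509
t 10.00 tcp [0.5742 0.2442 0.0928] head -0.1958 tilt [0.0043 0.0004] F [ 0.55 -0.18  0.39] T [0.01 0.02 0.02] w 0.797
shares of .04: [-0.025  0.022 -0.061]
turn shares of .1: [-0.012 -0.042 -0.008]
```

drive_tool(moves=[{"x":0,"y":0,"z":-0.2,"rx":0,"ry":0,"rz":0,"claw":-0.6},{"x":0,"y":0,"z":-0.5,"rx":0,"ry":0,"rz":0,"claw":-0.6},{"x":0,"y":0,"z":-0.8,"rx":0,"ry":0,"rz":0,"claw":-0.6},{"x":0,"y":0,"z":-0.8,"rx":0,"ry":0,"rz":0,"claw":-0.6},{"x":0,"y":0,"z":-0.8,"rx":0,"ry":0,"rz":0,"claw":-0.6},{"x":-0.5,"y":0,"z":-0.5,"rx":0,"ry":0,"rz":0,"claw":-0.6},{"x":-0.8,"y":0,"z":0,"rx":0,"ry":0,"rz":0,"claw":-0.6},{"x":0,"y":0,"z":0,"rx":0,"ry":0,"rz":0,"claw":-0.6}])

```text
time: 10.8
tool_pos: [0.5213, 0.2552, 0.2458]
eef_rot: [-3.124, 0.307, -0.008]
force: [-0.9, 0.2, 0.0]
grip_width: 0.799
```

```bash
python3 - <<'E'
from h import *
import pickle
crop(optics.get_image('scene'),370,190,450,290,6,'s5.png')
crop(optics.get_image('side'),190,200,290,300,6,'d5.png')
p=optics.camera_params('wrist');im=optics.get_image('wrist');cv2.imwrite('pics/w5.png',im);pickle.dump(p,open('w5.pkl','wb'))
print(telemetry.sense()['tool_pos'])
E
```

```text
[0.52558598 0.2526892  0.24491075]
```

View pics/s5.png

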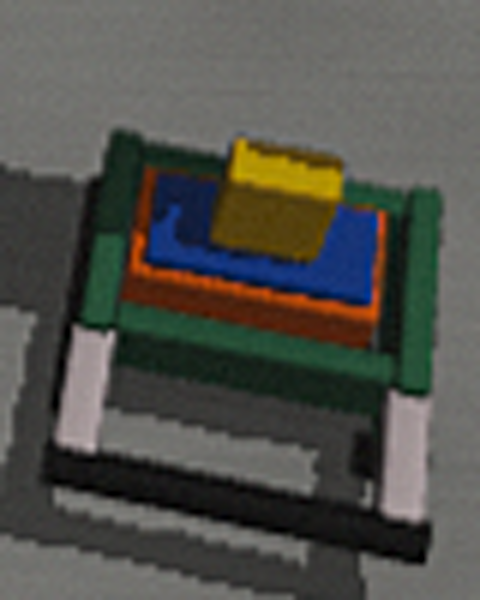

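View pics/d5.png

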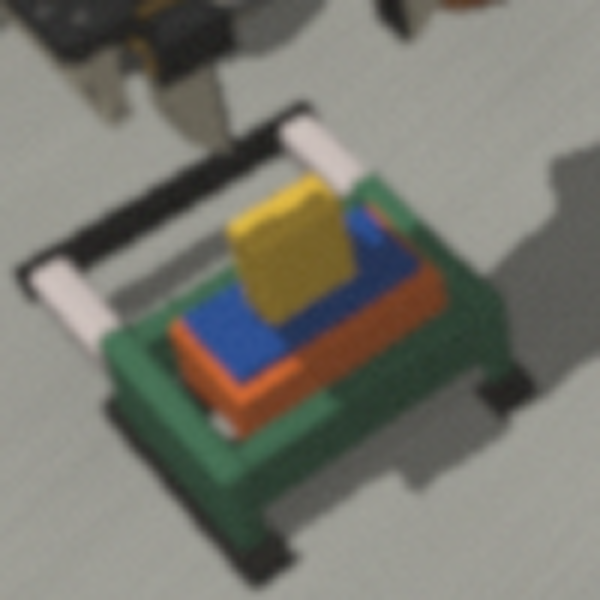

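View pics/w5.png

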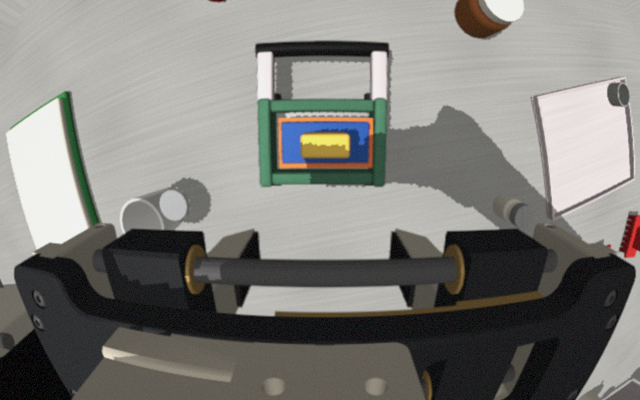

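```bash
python3 - <<'E'
from h import *
a=cv2.resize(cv2.imread('pics/s5.png')[120:320,100:400],None,fx=2.2,fy=2.2,interpolation=cv2.INTER_CUBIC)
b=cv2.resize(cv2.imread('pics/d5.png')[160:400,150:460],None,fx=2.2,fy=2.2,interpolation=cv2.INTER_CUBIC)
cv2.imwrite('pics/s5z.png',a);cv2.imwrite('pics/d5z.png',b)
E
```

```text
(no output)
```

View pics/s5z.png

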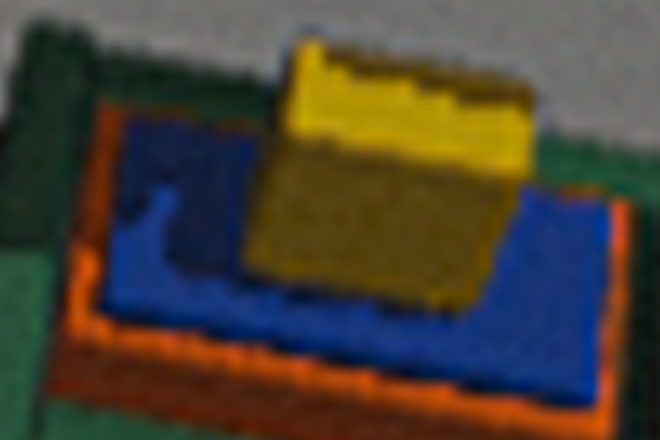

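View pics/d5z.png

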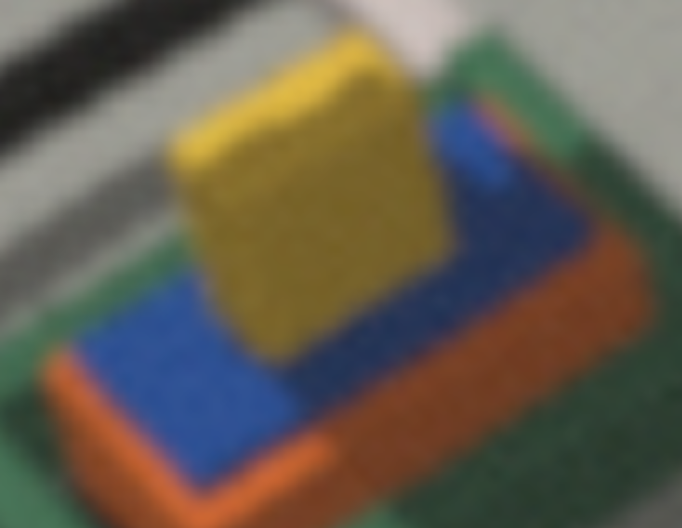

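```bash
python3 - <<'E'
from h import *
def S(x,y): return ray('scene',370+((x+.5)/2.2+100)/6-.5,190+((y+.5)/2.2+120)/6-.5)
def D(x,y): return ray('side',190+((x+.5)/2.2+150)/6-.5,200+((y+.5)/2.2+160)/6-.5)
def tri(a,b):
    A=sum(np.eye(3)-np.outer(d,d) for _,d in(a,b)); v=sum((np.eye(3)-np.outer(d,d))@o for o,d in(a,b)); return np.linalg.solve(A,v)
for l,a,b in(('h +x+y',(530,178),(175,150)),('h +x-y',(287,135),(358,30)),('p +x+y',(600,390),(75,345)),
  ('cart +x+y',(612,438),(45,362)),('p +x-y',(103,305),(470,100))):
    X=tri(S(*a),D(*b)); print(l,X.round(4))
h=-.195; ex=np.array([np.cos(h),np.sin(h)]); ey=np.array([-np.sin(h),np.cos(h)])
print(np.array([.5156-.0025,.35])@np.array([ex,ey]))
import pickle
p=pickle.load(open('w5.pkl','rb'));im=cv2.imread('pics/w5.png');crop(im,245,30,400,200,4,'w5c.png')
E
```

```text
h +x+y [0.5843 0.2627 0.1281]
h +x-y [0.5774 0.2211 0.1285]
p +x+y [0.5996 0.2841 0.0809]
cart +x+y [0.6059 0.2871 0.0742]
p +x-y [0.5836 0.1945 0.0789]
[0.57119385 0.24394508]
```

View pics/w5c.png

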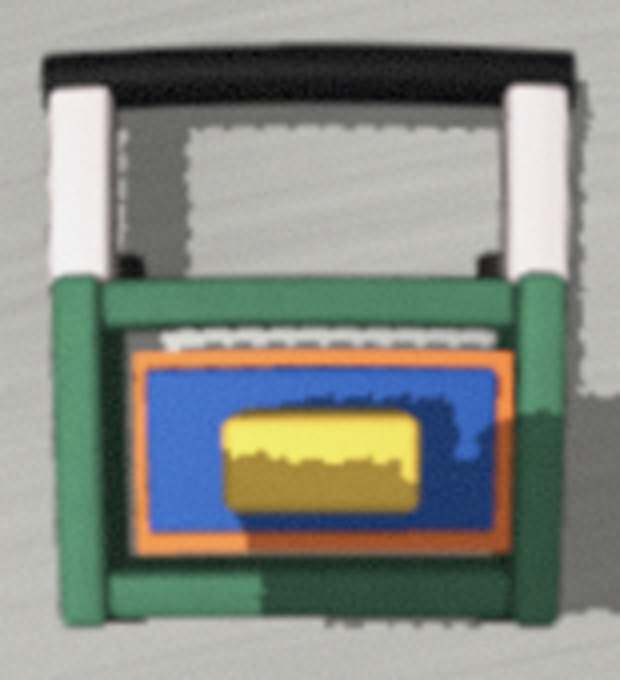

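```bash
python3 -c "
from plant import job,telemetry
print(telemetry.sense()['time']); print(job.sign_off())"
```

```text
10.95
the job is handed in; nothing more can be done
None
```

The blue comb is seated in the slicer with its plate on the blades, released, and the job is handed in at about 11 s. No verdict is reported, so this rests on my own checks.

**What I did:** I gripped the comb across the 44 mm of its yellow handle and carried it over. The wrist view showed the blade cartridge about 3 mm to one side of the comb, so I shifted to match. The teeth entered the slots without load on the first descent.

**Pressing home:** The stripper fingers gave at roughly 6–8 N, and the plate then met its stop. I pressed to about 17 N on the slicer (14.5 N read at the wrist plus the comb's weight), well below 30 N. I eased the load to near zero before opening and backed the gripper away.

**Last checks:**
- **Seating:** The plate lies flat and centred on the cartridge in all three views.
- **Height:** The plate top triangulates to 79–81 mm, against 82 mm for home. The handle top came out at 128 mm, against 132 mm. The handle figure is 4 mm low, which I put down to reading its rounded corners; neither suggests the comb is standing proud.
- **Sideways position:** The comb sits about 4 mm off the frame's centre along the row, where the cartridge itself sits, and about centred along the teeth. Both are within 8.5 mm.
- **Other things:** I did not measure the bystanders again. The arm kept clear of them, and nothing looks out of place in the last pictures, though the mug is not in view there.

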